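Swing the food warmer over the tray

ROBOT

A 6-joint arm with a two-finger parallel gripper is mounted at the origin on the work surface. World frame = base frame: x ahead of the robot, y to its left, z up, the work surface at z = 0. Lengths are in m, angles in degrees, forces in N, time in s.
With the tool pointing down it reaches from about 0.375 to 0.75 m from the base axis. Payload 9 kg.
Tool frame: the origin (TCP) lies where the fingers leave the gripper's body, on its centre line; the fingertips stand 73 mm ahead of it and the grasp point (between the pads) lies 54 mm ahead of it (robot.tip_reach is the distance from the TCP to the fingertips, in m); z points along the fingers, y is the direction in which the jaws open and shut (so a half turn about z gives the same grasp; the last joint's range is limited). The gripper opens to 85 mm and grips with 20 to 120 N. Pads are 22 mm wide; open, the fingers measure 114 mm over their backs; the gripper's body (76 mm by 85 mm) begins 54 mm behind the grasp point. The pads swing forward as they close: fully open they stand 13 mm farther back than shut.
Start: joints at [-78.249, 5.964, 5.575, 89.605, 0, 77.527], TCP at [0.246, -0.547, 0.304] pointing down, gripper open.
Joint ranges: [-171.21, 171.21], [-48.23, 106.86], [-62.78, 66.21], [-105.2, 120.99], [-86.42, 89.51], [-180, 180]. Speed limits (degrees/s): [127.2, 127.2, 147.25, 180, 180, 180].

INTERFACE

Orientations are given as [roll, pitch, yaw] about the fixed x, y, z axes, in that order (R = Rz(yaw) Ry(pitch) Rx(roll)).
In Python, from plant import robot gives the robot as it stands. Calls block until the motion is done:
- robot.move_pose(position, orientation): joint-space move of the TCP to a pose.
- robot.line_to(position, vel=0.15, rotation=None, guard=None): straight line of the TCP; rotation=None keeps the orientation; vel is the mean speed in m/s. With guard (N) it stops when the force on the tool has changed by that much, and returns True; else False.
- robot.goto_joints(angles): joint-space move.
- robot.set_gripper(opening): finger opening in m; the grip force is fixed at half the most; returns when the fingers have stopped.
- robot.pause(seconds).
- robot.ik(position, orientation): joint angles nearest the present ones, or None.
- robot.observe(): the state.
- robot.grab_frame(name): name is "scene" or "top" or "wrist"; returns the picture (480x640x3 uint8, blue, green, red); there is no depth.
- robot.get_calibration(name): a dict with "vertical_fov" (degrees; the focal length in pixels is half the picture's height over the tangent of half this angle, whatever the lens; pixels are square), "cx", "cy" (the principal point, pixels), "rvec" (rotation vector, rad) and "tvec" (3), from world to camera coordinates, as OpenCV has them. Camera axes: x right, y down, z forward; pixel columns grow to the right and rows downward; lengths in m; the calibration is good to about 2 mm. The wrist camera is an equidistant fisheye: a pixel r from the principal point sees the ray r / f radians off the axis. A picture is of the moment at which its call begins: read the wrist's pose just before it. get_calibration takes no time and is no camera call; for the wrist camera it gives the pose at the moment of the call.
A pose or a line that the arm cannot do raises robot.IKError and nothing moves.
- robot.job_done(): hands the job in, once; it reports no verdict.
The state is a dict: "time": time; "q": joint angles; "qvel": joint speeds; "joint_torque": joint torques, N m; "tool_pos": TCP position; "tcp_rot": TCP orientation; "ft_force": force on the tool from outside, world axes, zero at the start; "torque": the same for the moment, N m; "gripper_width": finger opening in m.
Only numpy, scipy, OpenCV 4.12 (cv2) and the standard library are available. Lean on these libraries where they do the work, as an engineer would, in place of code of your own. Each camera call takes 0.05 s, during which the arm holds its last target.

TASK

Swing the heavy warmer hood from its parked position over to the bagel tray and bring it to rest squarely above the tray, without slamming it: no hard knocks against it, and never let it run on into the buffer at the far end. Push it by the black bumper bars along its two long sides and do not touch the grille on top or the end cap, which are hot. Then let go of it, leave it hanging still above the tray by itself for five seconds before you finish, and do not shift the bottle, bowl or tub standing around.

Things in the scene. Friction and masses are not known exactly. Their poses are not given: they have to be found in the camera images.
- warmer: Fixed stand: round foot 170 mm across, post 38 mm thick, 284 mm tall, and a low tray with two bagels (260 x 170 mm, tops 33 mm high). Origin on the counter at the post's axis; yaw varies. In its frame the parked hood points from the post along (-cos 0.65, -sin 0.65); the tray's centre lies 245 mm out along (-cos 0.65, +sin 0.65), squarely under the hood at joint 1.3.
- swing (a joint): Angle q of the hood about the vertical post (rad): 0 parked, at rest at the start; grows clockwise seen from above, towards the tray; 1.3 is squarely above the tray. In the warmer's frame the hood points along -(cos(0.65-q), sin(0.65-q)). Stops at -0.15 and 1.84; beyond 1.78 it has run into the far buffer. Small swings about 1.3 last about 4 s each and die out very slowly.
- pivot (a point): Point on the post's axis 200 mm above the counter. Hood inertia about this axis: 0.35 kg m2 nominal, varies by 20 percent; hinge damping 0.008 N m s/rad, dry friction 0.001 N m. Pushed slowly over the hump the hood then falls away by itself, reaches about 0.65 rad/s above the tray and turns back at about 1.62.
- barrel: Dark barrel of the over-centre spring strut under the hood; origin on its pin, 160 mm from the post's axis along the warmer's own -x. Its rod ends on the hood 50 mm from the post's axis. Spring 800 N/m, free at q = 0 and 1.3, where the strut is 124 mm long; shortest, 110 mm, at the hump q = 0.65. So the hood rests at 0 and 1.3; climbing the hump costs 0.078 J.
- hood: Plain aluminium box, about 5 kg, 350 mm long, 120 mm wide (148 with its bumper bars: too wide to grip), 80 mm tall, underside 155 mm and top 235 mm above the counter, 50 to 400 mm from the post's axis. Origin on the counter at the post's axis; own -x points along the hood away from the post, own +y is the side leading towards the tray.
- push (a point): Point on the outer face of the trailing (own -y) bumper bar, 310 mm from the post's axis, 74 mm off the hood's middle plane, 200 mm above the counter: a good place to push the hood towards the tray, or to brake it when it swings back. Finger tips 40 mm below the hood's top leave room for the gripper above the grille.
- lead (a point): The same point on the other, leading (own +y) bumper bar: a place to brake it from ahead. Each bar is black rubber, 340 mm long, 44 mm tall (175 to 219 mm above the counter), sprung with 900 N/m and 15 N s/m and 5 mm of travel; met at 0.06 m/s or less it gives softly, met faster than about 0.1 m/s it bottoms out with a hard knock.
- grille: Hot dark grille covering the hood's top, its surface 239 mm above the counter (louvres 241 mm); not to be touched. Origin the same as the hood's.
- endcap: Hot dark plate on the hood's free end, 400 to 408 mm from the post's axis; not to be touched. Origin the same as the hood's.
- sauce: Loose orange sauce bottle, 64 mm across and 190 mm tall, right of the work, near the robot; origin under its centre. Leave it alone.
- bowl: Loose steel bowl, 170 mm across and 75 mm tall, right of the work; origin under its centre. Leave it alone.
- tub: Loose white tub, 130 x 170 x 70 mm, left of the work; origin under its centre. Leave it alone.

How it is judged (in metres and radians):
On the way, in this order (a step that is already met when the one before it is completed fails the run):
1. the hood has been pushed over the hump towards the tray (value of joint swing above 0.9 rad), for 0.1 s.
2. the hood hangs still above the tray, untouched, for five seconds (value of joint swing between 1.2 and 1.4 rad and velocity of joint swing between -0.12 and 0.12 rad/s and contact force between each of the arm, the fingers and hood below 0.3 N), for 5 s.
At the end, for the whole second after the job is handed in: The hood hangs released above the tray, joint within 0.1 rad of 1.3 and moving slower than 0.12 rad/s, after five such seconds untouched (value of joint swing between 1.2 and 1.4 rad and velocity of joint swing between -0.12 and 0.12 rad/s).
It fails at once if the hood is knocked hard (contact force over 12 N) (contact force between hood and anything else above 12 N).
It fails at once if the hood is slung round (faster than 1.1 rad/s) (velocity of joint swing above 1.1 rad/s or velocity of joint swing below -1.1 rad/s).
It fails at once if the hood runs into the far buffer (value of joint swing above 1.78 rad).
It fails at once if the hot grille or end cap is touched (contact force between any of grille, endcap and anything else above 0.5 N).
It fails at once if a bystander is shifted (distance of any of sauce, bowl, tub from where it was at the start of the episode above 0.02 m).
It also fails if it takes over 53 s, if anything falls off the work surface, if the arm or the gripper's body presses on something with over 40 N, if the wrist force passes 120 N, or if a joint passes its speed limit or range.

## Working session

There is one attempt and no reset: what is moved stays moved. The work goes in short steps, each a Python script; the robot and the scene stay as the last script left them, time stands still between calls to the robot, and variables do not carry over. Pictures are saved under pics/ and viewed, and the job is handed in when it is done.

```bash
mkdir -p pics; ls; python3 - <<'E'
from plant import robot
import cv2
s=robot.observe();print(s['time'],s['tool_pos'],s['tcp_rot'],s['ft_force'])
for n in ['scene','top']:
    cv2.imwrite(f'pics/{n}0.png',robot.grab_frame(n)); print(n,robot.get_calibration(n))
E
```

```text
pics
0.0 [ 0.24613364 -0.5469264   0.30312898] [-1.79925981e+02 -1.65427021e-02  2.42244752e+01] [ 0.01189818 -0.28939684 -0.0749574 ]
scene {'vertical_fov': 51.69989660564507, 'cx': 323.6591923285102, 'cy': 241.30877023532824, 'rvec': array([ 1.57543068,  2.06074612, -0.75668709]), 'tvec': array([ 0.1104639 , -0.32151232,  1.61791827])}
top {'vertical_fov': 43.52573406099563, 'cx': 318.67525938871563, 'cy': 238.10882390462157, 'rvec': array([ 2.17585407, -2.18446704,  0.11644813]), 'tvec': array([0.02494034, 0.58265243, 1.8564003 ])}
```

View pics/scene0.png

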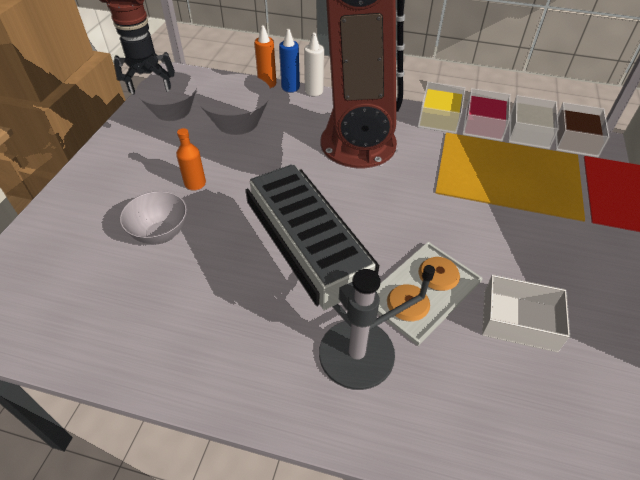

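View pics/top0.png

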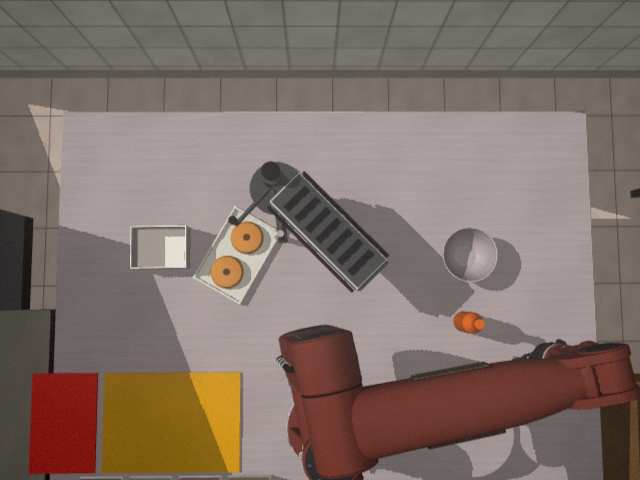

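The hood (parked) runs from the post cap at about (270,171) in the top view down-right to (370,275). The tray is at (240,255), the bottle at (468,322), the bowl at (470,255) and the tub at (160,247). I'll zoom in to measure.

```bash
cat > h.py <<'E'
import numpy as np, cv2
def ray(c,uv):
    f=240/np.tan(np.radians(c['vertical_fov']/2))
    R=cv2.Rodrigues(c['rvec'])[0]; o=-R.T@c['tvec']
    d=R.T@np.array([(uv[0]-c['cx'])/f,(uv[1]-c['cy'])/f,1.]); return o,d
def onplane(c,uv,z):
    o,d=ray(c,uv); return (o+d*(z-o[2])/d[2])[:2]
def proj(c,p):
    f=240/np.tan(np.radians(c['vertical_fov']/2))
    q=cv2.Rodrigues(c['rvec'])[0]@np.asarray(p,float)+c['tvec']; return q[0]/q[2]*f+c['cx'],q[1]/q[2]*f+c['cy']
E
python3 - <<'E'
import cv2
a=cv2.imread('pics/top0.png')
cv2.imwrite('pics/topz.png',cv2.resize(a[150:310,190:400],None,fx=3.7,fy=3.7,interpolation=cv2.INTER_CUBIC))
b=cv2.imread('pics/scene0.png')
cv2.imwrite('pics/scz.png',cv2.resize(b[155:395,235:495],None,fx=2.5,fy=2.5,interpolation=cv2.INTER_CUBIC))
E
```

```text
(no output)
```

View pics/topz.png

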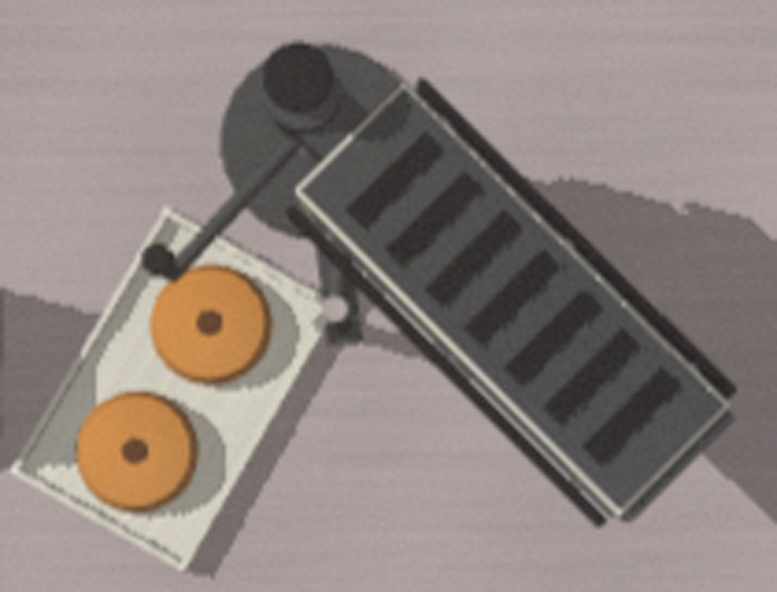

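View pics/scz.png

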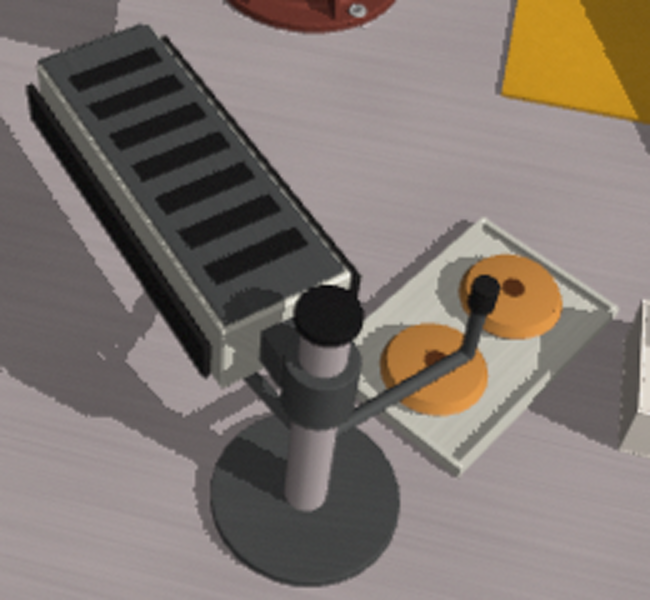

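```bash
python3 - <<'E'
from plant import robot
from h import *
t=robot.get_calibration('top'); s=robot.get_calibration('scene')
T=lambda x,y:((x+.5)/3.7-.5+190,(y+.5)/3.7-.5+150)
S=lambda x,y:((x+.5)/2.5-.5+235,(y+.5)/2.5-.5+155)
for nm,pts in dict(rim=[(405,88),(298,190),(622,518),(730,403)]).items():
    P=np.array([onplane(t,T(*p),.236) for p in pts]);print(nm,P.round(4).tolist())
a=(P[0]+P[1])/2;b=(P[2]+P[3])/2;d=(b-a)/np.linalg.norm(b-a);print('len',np.linalg.norm(b-a),'wid',np.linalg.norm(P[0]-P[1]),np.linalg.norm(P[2]-P[3]),'dir',np.degrees(np.arctan2(d[1],d[0])),'post',a-d*.05, b-d*.4)
Q=np.array([onplane(s,S(*p),.236) for p in [(152,26),(38,64),(215,335),(352,272)]]);print(Q.round(4).tolist())
a=(Q[2]+Q[3])/2;b=(Q[1]+Q[0])/2;d=(b-a)/np.linalg.norm(b-a);print('sc len',np.linalg.norm(b-a),'dir',np.degrees(np.arctan2(d[1],d[0])),'post',a-d*.05,b-d*.4)
print('cap',onplane(t,T(298,78),.284),onplane(s,S(329,315),.284))
print('foot scene',onplane(s,S(305,490),.01), 'foot top left edge',onplane(t,T(221,142),.01))
tr=np.array([onplane(t,T(*p),.02) for p in [(168,208),(15,468),(185,570),(328,305)]]);print('tray',tr.round(3).tolist(),tr.mean(0))
print('bagels',onplane(t,T(210,323),.033),onplane(t,T(136,451),.033))
print('bot',onplane(t,(463,322),.1),'bowl',onplane(t,(470,255),.075),'tub',onplane(t,(159,247),.07))
E
```

```text
rim [[0.746, 0.0797], [0.668, 0.1607], [0.4198, -0.0818], [0.5055, -0.1639]]
len 0.3446305669112676 wid 0.11247774258310175 0.11868431468531701 dir -135.14363537417435 post [0.74243506 0.1554916 ] [0.74624133 0.15927883]
[[0.425, -0.0739], [0.5049, -0.1594], [0.7566, 0.0781], [0.6682, 0.1674]]
sc len 0.3442991796525067 dir -135.94415423668997 post [0.74833441 0.15752531] [0.75243137 0.16148943]
cap [0.74390795 0.15772495] [0.75047129 0.16187026]
foot scene [0.7434458  0.16037107] foot top left edge [0.74511141 0.24216815]
tray [[0.686, 0.286], [0.466, 0.413], [0.38, 0.269], [0.603, 0.149]] [0.53364931 0.27931132]
bagels [0.58661784 0.24812603] [0.47907957 0.30932659]
bot [ 0.32328004 -0.40556243] bowl [ 0.52490178 -0.43879338] tub [0.55314753 0.5097482 ]
```

Poses agree across both views: post ≈ (0.746, 0.159), hood pointing to -135.5°, so warmer yaw is about 7.3°. The predicted tray centre of (0.534, 0.281) matches the measured one.

Plan:
1. Push the trailing bar slowly over the hump and let the hood swing out and back.
2. While it is away, cross over to the leading side.
3. Meet it softly where it turns slowly near the hump, then lead it down to 1.3.

First I'll check IK and simulate the timing.

```bash
cat >> h.py <<'E'
POST=np.array([.7465,.159]); A0=np.radians(224.5)
def um(q):
    a=A0-q; return np.array([np.cos(a),np.sin(a)]),np.array([np.sin(a),-np.cos(a)])
def pt(q,off,r=.31,z=.268):   # off: + lead side, - trailing side, finger centre distance from mid plane
    u,m=um(q); p=POST+r*u+off*m; return [p[0],p[1],z]
def yaw(q): return np.degrees(A0-q)-90
def rot(q): return [180,0,yaw(q)]
def tau(q):
    L=np.sqrt(.0281-.016*np.cos(q-.65)); return -800*(L-.1239)*.008*np.sin(q-.65)/L
def sim(q,v,T,I=.35,dt=.002):
    out=[]
    for i in range(int(T/dt)):
        v+=dt*(tau(q)-.008*v-.001*np.sign(v))/I; q+=dt*v
        if i%50==0: out.append((i*dt,q,v))
    return np.array(out)
E
python3 - <<'E'
from plant import robot
from h import *
print(robot.tip_reach, robot.observe()['gripper_width'])
for q,off,z in [(0,-.12,.36),(0,-.12,.268),(0,-.085,.268),(.35,-.085,.268),(.72,-.085,.268),(.72,-.1,.36),(.9,.1,.36),(.85,.09,.268),(1.3,.085,.268),(1.4,.1,.268),(1.4,.12,.36)]:
    j=robot.ik(pt(q,off,z=z),rot(q)); print(q,off,np.round(pt(q,off,z=z),3),None if j is None else np.round(j,0))
for I in (.28,.35,.42):
  for v0 in (.05,.1):
    o=sim(.70,v0,9,I); i=o[:,1].argmax(); k=i+o[i:,1].argmin(); print(I,v0,'max',o[i],'min',o[k], o[:,2].max())
t=robot.get_calibration('top');print(onplane(t,(190+157/3.7,150+260/3.7),.22))
E
```

```text
0.0726 0.08539261527231123
0 -0.12 [ 0.61  -0.144  0.36 ] [-25.  12.  18.  96.   0.  20.]
0 -0.12 [ 0.61  -0.144  0.268] [-25.  10.   7.  86.   0.  20.]
0 -0.085 [ 0.585 -0.119  0.268] [-24.   5.   1.  86.   0.  21.]
0.35 -0.085 [ 0.499 -0.047  0.268] [-20. -12. -15.  86.   0.  45.]
0.72 -0.085 [0.442 0.057 0.268] [-10. -22. -24.  88.   0.  77.]
0.72 -0.1 [0.443 0.042 0.36 ] [-12. -20. -12.  97.   0.  75.]
0.9 0.1 [0.451 0.296 0.36 ] [ 19.  -3.   2.  95.   0. 116.]
0.85 0.09 [0.444 0.271 0.268] [ 17.  -8. -12.  86.   0. 111.]
1.3 0.085 [0.52  0.388 0.268] [ 25.  14.  11.  87.   0. 145.]
1.4 0.1 [0.553 0.421 0.268] [ 27.  23.  21.  88.   0. 152.]
1.4 0.12 [0.565 0.437 0.36 ] [ 27.  30.  40. 100.   0. 153.]
0.28 0.05 max [2.4        1.6038121  0.06234335] min [4.5        0.80584131 0.01047347] 0.724745242667318
0.28 0.1 max [2.2        1.60528189 0.0748551 ] min [ 4.30000000e+00  7.97671845e-01 -3.62412625e-03] 0.7301380810240894
0.35 0.05 max [ 2.7         1.60565402 -0.01323258] min [5.00000000e+00 7.98902144e-01 2.23725311e-04] 0.6481703713770999
0.35 0.1 max [ 2.5         1.60696886 -0.05702139] min [ 4.80000000e+00  7.88257725e-01 -4.12577946e-03] 0.655335565377213
0.42 0.05 max [2.9        1.60624877 0.02314756] min [5.5        0.79356723 0.00709438] 0.5947610078656652
0.42 0.1 max [ 2.7         1.60803866 -0.05526671] min [5.3        0.78007004 0.00634514] 0.59888919407834
[0.61592605 0.26768075]
```

```bash
python3 - <<'E'
from plant import robot
from h import *
robot.set_gripper(0.0)
p=robot.observe()['tool_pos']
robot.line_to([p[0],p[1],.37],vel=.2)
robot.move_pose(pt(0,-.13,z=.37),rot(0))
robot.line_to(pt(0,-.13),vel=.15)
s=robot.observe();print(s['time'],s['tool_pos'],s['tcp_rot'],s['ft_force'],s['gripper_width'])
c=robot.get_calibration('top');tt=robot.grab_frame('top');sc=robot.grab_frame('scene')
cv2.imwrite('pics/a.png',cv2.resize(np.hstack([tt[130:330,200:420],sc[150:350,200:420]]),None,fx=1.8,fy=1.8))
E
```

```text
4.1417 [ 0.61678183 -0.15135708  0.26921082] [1.79971096e+02 8.09948445e-02 1.34479042e+02] [ 0.79115729 -0.17499425  0.22775668] 9.885364555007944e-06
```

View pics/a.png

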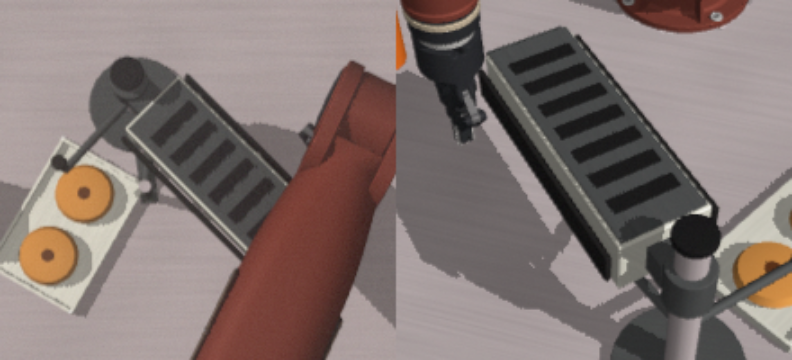

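The fingertips (right panel at about (463,140)) hang clear beside the trailing bar. Next I'll touch gently and push partway, then measure.

```bash
python3 - <<'E'
from plant import robot
from h import *
f0=np.array(robot.observe()['ft_force'])
r=robot.line_to(pt(0,-.075),vel=.03,guard=1.2)
s=robot.observe();d=(np.array(s['tool_pos'])[:2]-POST)
u,m=um(0);print(r,s['time'],'r',d@u,'off',d@m,np.array(s['ft_force'])-f0)
robot.line_to(pt(.45,-.085),vel=.035,rotation=rot(.45))
s=robot.observe();print(s['time'],s['tool_pos'],np.array(s['ft_force'])-f0)
robot.pause(.3)
s=robot.observe();print(s['time'],s['tool_pos'],np.array(s['ft_force'])-f0)
tt=robot.grab_frame('top');sc=robot.grab_frame('scene')
cv2.imwrite('pics/b_t.png',tt);cv2.imwrite('pics/b_s.png',sc)
cv2.imwrite('pics/b.png',cv2.resize(np.hstack([tt[130:330,180:400],sc[150:350,240:460]]),None,fx=1.8,fy=1.8))
E
```

```text
True 5.6333 r 0.3100160684527657 off -0.08287395423823002 [0.17927825 1.22294858 0.19726355]
9.825 [ 0.48019539 -0.02101122  0.26797218] [1.91794731e-05 2.83451567e-01 1.03647123e-01]
10.125 [ 0.48017425 -0.02099708  0.26800277] [ 0.13771875  0.00112309 -0.51965769]
```

View pics/b.png

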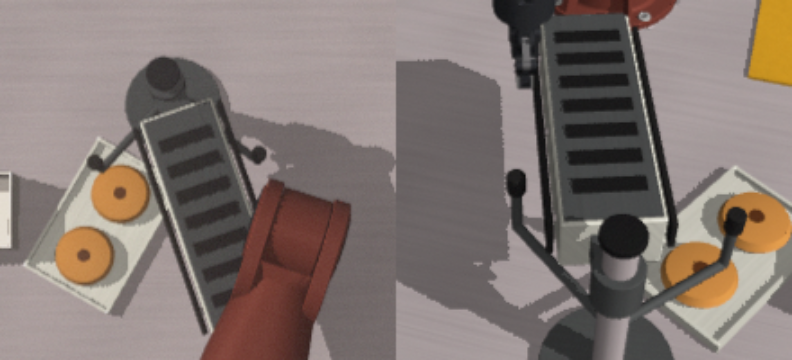

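```bash
python3 - <<'E'
from plant import robot
from h import *
s=robot.get_calibration('scene')
S=lambda x,y:(240+(x-396)/1.8,150+y/1.8)
P=[onplane(s,S(*p),.236) for p in [(541,30),(556,218),(628,15),(666,215)]]
for a,b in (P[0:2],P[2:4]):
    d=a-b; print(np.arctan2(d[1],d[0]), (A0-np.arctan2(d[1],d[0]))%(2*np.pi))
m=(P[0]+P[2])/2-POST; print((A0-np.arctan2(m[1],m[0]))%(2*np.pi))
b=cv2.imread('pics/b_s.png')
cv2.imwrite('pics/bz.png',cv2.resize(b[145:285,280:400],None,fx=4,fy=4,interpolation=cv2.INTER_CUBIC))
E
```

```text
-2.8247441342108264 0.45982299775850954
-2.8182239161828417 0.45330277973052535
0.4536543662254058
```

View pics/bz.png

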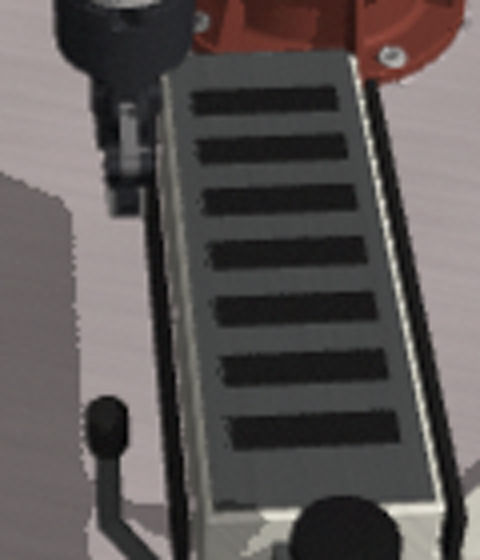

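Measured q is 0.455, as commanded. Now the push over the hump, slowly.

```bash
python3 - <<'E'
from plant import robot
from h import *
robot.line_to(pt(.70,-.085),vel=.025,rotation=rot(.70))
s=robot.observe();print(s['time'],s['tool_pos'],s['ft_force'])
sc=robot.grab_frame('scene')
cv2.imwrite('pics/c_s.png',sc)
cv2.imwrite('pics/cz.png',cv2.resize(sc[120:320,260:460],None,fx=3,fy=3,interpolation=cv2.INTER_CUBIC))
E
```

```text
13.5833 [0.44393829 0.05044514 0.26802267] [0.96735925 0.85631403 0.45601829]
```

View pics/cz.png

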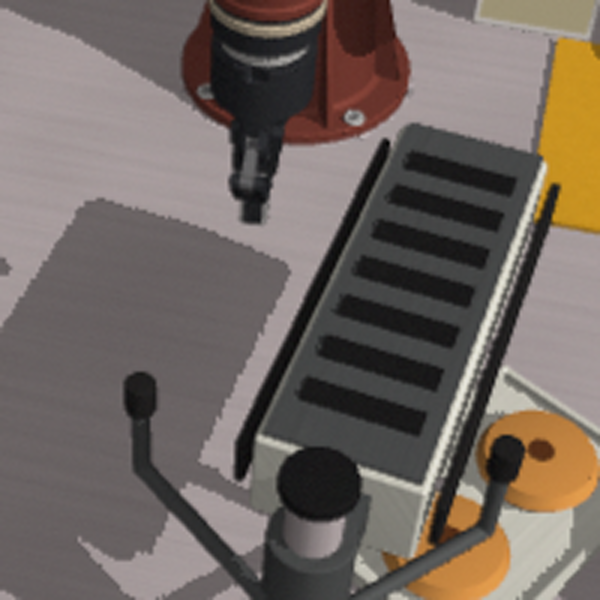

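```bash
cat >> h.py <<'E'
def qpix(c,pairs,k=None):
    r=[]
    for a,b in pairs:
        d=onplane(c,a,.236)-onplane(c,b,.236); r.append(float((A0-np.arctan2(d[1],d[0]))%(2*np.pi)))
    return r
E
python3 - <<'E'
from plant import robot
from h import *
s=robot.get_calibration('scene')
S=lambda x,y:(260+x/3,120+y/3)
print(qpix(s,[(S(404,126),S(257,440)),(S(545,163),S(425,485))]))
o=sim(.65,.1,7); print(o[::3].round(3))
E
```

```text
[0.8944390363803927, 0.9003803475047958]
[[ 0.     0.65   0.1  ]
 [ 0.3    0.681  0.109]
 [ 0.6    0.718  0.141]
 [ 0.9    0.768  0.2  ]
 [ 1.2    0.842  0.295]
 [ 1.5    0.95   0.429]
 [ 1.8    1.101  0.578]
 [ 2.1    1.291  0.66 ]
 [ 2.4    1.478  0.548]
 [ 2.7    1.595  0.207]
 [ 3.     1.591 -0.23 ]
 [ 3.3    1.468 -0.553]
 [ 3.6    1.283 -0.645]
 [ 3.9    1.1   -0.55 ]
 [ 4.2    0.959 -0.393]
 [ 4.5    0.864 -0.247]
 [ 4.8    0.808 -0.131]
 [ 5.1    0.783 -0.037]
 [ 5.4    0.785  0.049]
 [ 5.7    0.813  0.142]
 [ 6.     0.872  0.257]
 [ 6.3    0.97   0.398]
 [ 6.6    1.112  0.547]
 [ 6.9    1.291  0.625]]
```

```bash
python3 - <<'E'
from plant import robot
from h import *
p=robot.observe()['tool_pos']
robot.line_to([p[0],p[1],.36],vel=.2)
print(robot.observe()['time'])
robot.line_to(pt(1.1,.09,z=.36),vel=.3,rotation=rot(1.1))
for i in range(3):
    s=robot.observe();print(s['time'],s['tool_pos'])
    sc=robot.grab_frame('scene'); cv2.imwrite(f'pics/d{i}.png',sc)
    if i<2: robot.pause(.15)
a=[cv2.imread(f'pics/d{i}.png')[130:330,300:500] for i in (0,2)]
cv2.imwrite('pics/dz.png',cv2.resize(np.hstack(a),None,fx=2,fy=2,interpolation=cv2.INTER_CUBIC))
E
```

```text
14.2417
15.375 [0.4809401  0.34207598 0.35937439]
15.575 [0.481293   0.34190048 0.36024527]
15.775 [0.48126218 0.3424575  0.3601749 ]
```

View pics/dz.png

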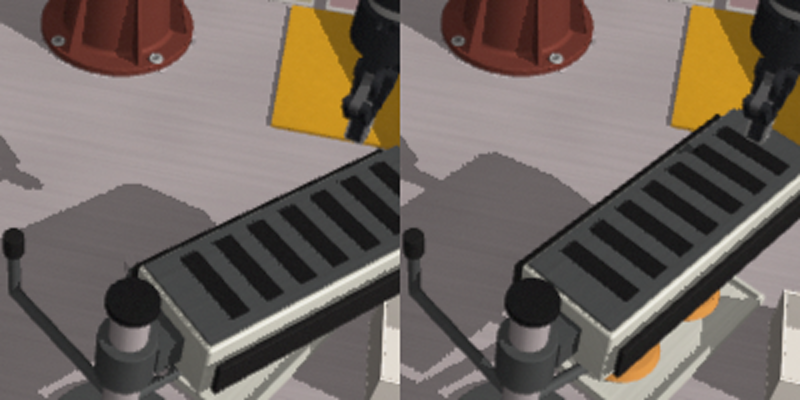

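```bash
python3 - <<'E'
from plant import robot
from h import *
s=robot.get_calibration('scene')
S=lambda x,y:(300+x/2,130+y/2)
print(qpix(s,[(S(383,150),S(145,268)),(S(400,252),S(210,345))]))
print(qpix(s,[(S(322,124),S(128,265)),(S(398,175),S(210,330))]))
for I in (.28,.35,.42):
  for v0 in (.05,.1,.15):
    o=sim(.65,v0,8,I); i0=np.interp(.897,o[:30,1],o[:30,0]) if 0 else o[np.argmax(o[:,1]>.897),0]
    g=lambda t:np.interp(t+i0-13.583,o[:,0],o[:,1])
    k=o[:,1].argmax();k=k+o[k:,1].argmin()
    print(I,v0,[round(float(g(t)),3) for t in (15.375,15.775,16.2,16.4,16.6,16.8,17,17.2,17.4)],'tmin',o[k,0]-i0+13.583,o[k,1])
E
```

```text
[1.5350808317515559, 1.578153074658848]
[1.3581245507439448, 1.3501240653622522]
0.28 0.05 [1.373, 1.101, 0.903, 0.849, 0.816, 0.8, 0.801, 0.819, 0.854] tmin 16.883000000000003 0.7986266174893724
0.28 0.1 [1.422, 1.144, 0.925, 0.862, 0.821, 0.798, 0.791, 0.799, 0.824] tmin 16.983 0.7903823836656477
0.28 0.15 [1.389, 1.11, 0.902, 0.843, 0.804, 0.783, 0.776, 0.783, 0.804] tmin 16.983 0.7755260547859963
0.35 0.05 [1.511, 1.274, 1.032, 0.947, 0.884, 0.839, 0.81, 0.795, 0.792] tmin 17.383 0.7917201472186546
0.35 0.1 [1.523, 1.288, 1.04, 0.952, 0.886, 0.838, 0.806, 0.787, 0.781] tmin 17.383 0.78049892004266
0.35 0.15 [1.485, 1.235, 0.998, 0.918, 0.857, 0.813, 0.784, 0.767, 0.76] tmin 17.483 0.7599925531596289
0.42 0.05 [1.576, 1.401, 1.158, 1.057, 0.974, 0.908, 0.859, 0.823, 0.8] tmin 17.783 0.7859183660580151
0.42 0.1 [1.573, 1.389, 1.144, 1.044, 0.962, 0.897, 0.848, 0.813, 0.789] tmin 17.783 0.7715856285037334
0.42 0.15 [1.575, 1.386, 1.137, 1.036, 0.953, 0.887, 0.836, 0.799, 0.773] tmin 17.983 0.7440135678450173
```

Fitted inertia is about 0.39. The hood should turn near q≈0.78 at t≈17.6. I'll descend ahead of it from t≈16.6.

```bash
python3 - <<'E'
from plant import robot
from h import *
robot.pause(16.58-robot.observe()['time'])
robot.line_to(pt(.96,.09),vel=.24,rotation=rot(.9))
s=robot.observe();print(s['time'],s['tool_pos'],s['ft_force'])
sc=robot.grab_frame('scene'); cv2.imwrite('pics/e.png',sc)
cv2.imwrite('pics/ez.png',cv2.resize(sc[110:310,270:470],None,fx=3,fy=3,interpolation=cv2.INTER_CUBIC))
E
```

```text
17.1583 [0.45840517 0.30419655 0.26905922] [-0.12459973 -0.76203795  0.93414149]
```

View pics/ez.png

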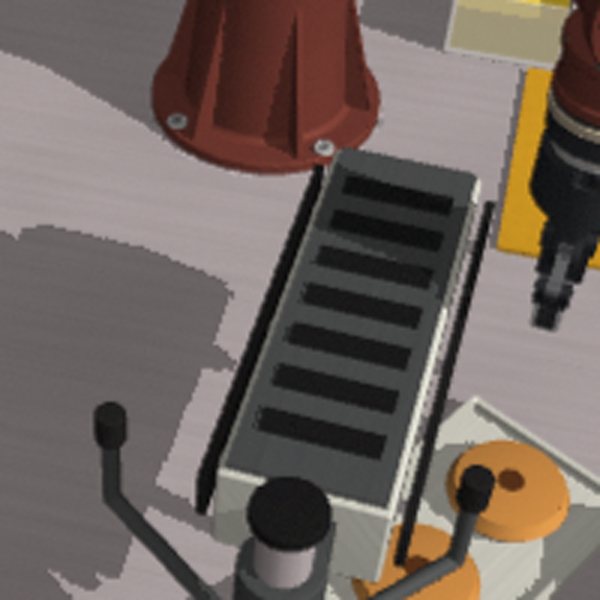

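```bash
python3 - <<'E'
from plant import robot
from h import *
s=robot.get_calibration('scene')
S=lambda x,y:(270+x/3,110+y/3)
print(qpix(s,[(S(335,155),S(220,470)),(S(477,178),S(390,512))]),robot.observe()['time'])
for I in (.37,.39,.41):
    o=sim(.65,.1,8,I,.001); i0=o[np.argmax(o[:,1]>.897),0]
    print(I,[(t,round(float(np.interp(t+i0-13.55,o[:,0],o[:,1])),3)) for t in (15.375,15.775,17.158,17.3,17.5,17.7,17.9,18.1,18.3)])
E
```

```text
[0.8199691387747516, 0.818022659670032] 17.2083
0.37 [(15.375, 1.54), (15.775, 1.318), (17.158, 0.796), (17.3, 0.784), (17.5, 0.778), (17.7, 0.782), (17.9, 0.797), (18.1, 0.824), (18.3, 0.865)]
0.39 [(15.375, 1.546), (15.775, 1.335), (17.158, 0.801), (17.3, 0.787), (17.5, 0.777), (17.7, 0.776), (17.9, 0.786), (18.1, 0.806), (18.3, 0.838)]
0.41 [(15.375, 1.569), (15.775, 1.379), (17.158, 0.814), (17.3, 0.796), (17.5, 0.779), (17.7, 0.773), (17.9, 0.776), (18.1, 0.788), (18.3, 0.81)]
```

```bash
python3 - <<'E'
from plant import robot
from h import *
robot.line_to(pt(.825,.086),vel=.065,rotation=rot(.825))
s=robot.observe();print(s['time'],s['tool_pos'],s['ft_force'])
sc=robot.grab_frame('scene'); cv2.imwrite('pics/f.png',sc)
robot.line_to(pt(1.30,.085),vel=.03,rotation=rot(1.30))
s=robot.observe();print(s['time'],s['tool_pos'],s['ft_force'])
sc2=robot.grab_frame('scene'); cv2.imwrite('pics/g.png',sc2)
cv2.imwrite('pics/fg.png',cv2.resize(np.hstack([sc[110:310,270:470],sc2[110:310,300:500]]),None,fx=2,fy=2,interpolation=cv2.INTER_CUBIC))
E
```

```text
18.0833 [0.44108343 0.25991519 0.26808655] [-0.46076098 -0.53180131  0.27328986]
23.3 [0.52046496 0.38753911 0.26801081] [-0.42940072 -0.26462821  0.17855403]
```

View pics/fg.png

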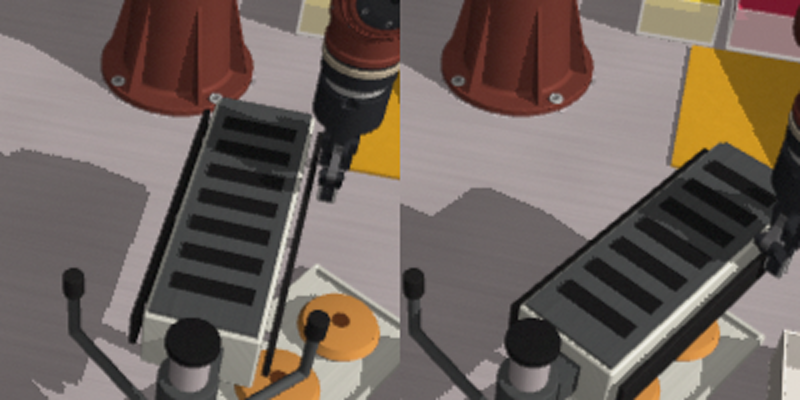

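The left panel shows the finger meeting the leading bar near the hump. The right panel shows the hood resting against the finger above the tray. I'll measure twice before letting go.

```bash
python3 - <<'E'
from plant import robot
from h import *
robot.pause(1.0)
sc=robot.grab_frame('scene'); cv2.imwrite('pics/h.png',sc)
print(robot.observe()['time'],robot.observe()['ft_force'])
a=cv2.imread('pics/g.png')
cv2.imwrite('pics/ghz.png',cv2.resize(np.hstack([a[170:310,350:500],sc[170:310,350:500]]),None,fx=2.6,fy=2.6,interpolation=cv2.INTER_CUBIC))
E
```

```text
24.4 [0.37497618 0.02858366 0.32344572]
```

View pics/ghz.png

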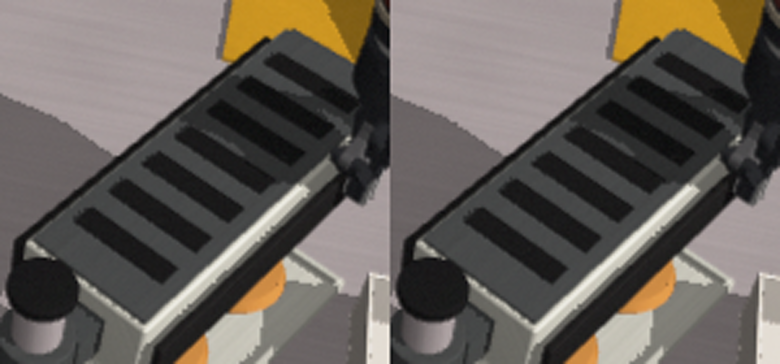

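```bash
python3 - <<'E'
from plant import robot
from h import *
s=robot.get_calibration('scene')
S=lambda x,y:(350+x/2.6,170+y/2.6)
print(qpix(s,[(S(280,35),S(28,240)),(S(305,185),S(145,325)),(S(270,57),S(82,214)),(S(355,108),S(175,278))]))
# release: away from the bar along the hood normal
robot.line_to(pt(1.30,.125),vel=.03)
t0=robot.observe()['time']
ims=[]
for i in range(5):
    sc=robot.grab_frame('scene'); ims.append(sc); cv2.imwrite(f'pics/k{i}.png',sc); robot.pause(.9)
    if i: print(i,np.abs(cv2.absdiff(ims[i],ims[i-1])[170:310,350:440]).max(), (cv2.absdiff(ims[i],ims[0])[170:310,350:440]>40).sum())
print(t0,robot.observe()['time'])
cv2.imwrite('pics/kz.png',cv2.resize(np.hstack([ims[0][170:310,350:500],ims[2][170:310,350:500],ims[4][170:310,350:500]]),None,fx=1.75,fy=1.75,interpolation=cv2.INTER_CUBIC))
E
```

```text
[1.3030222249855261, 1.324169058335492, 1.2966320245417329, 1.2851768950832976]
1 8 0
2 7 0
3 7 0
4 9 0
25.8833 30.6333
```

View pics/kz.png

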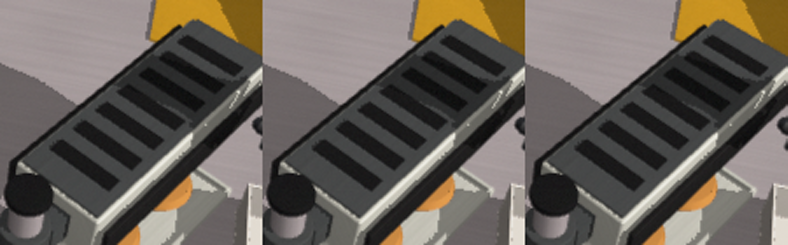

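The hood hangs motionless at q≈1.30 and the finger is clear of the bar. I'll check the bystanders and hand in.

```bash
python3 - <<'E'
from plant import robot
from h import *
robot.pause(3)
tt=robot.grab_frame('top');sc=robot.grab_frame('scene')
a=cv2.imread('pics/top0.png');b=cv2.imread('pics/scene0.png');k=cv2.imread('pics/k0.png')
for n,x,y,r in [('bowl',b,sc,(190,245,118,190)),('sauce',b,sc,(125,190,172,208)),('tub',b,sc,(275,350,485,570)),('hood vs k0',k,sc,(170,310,350,440))]:
    d=cv2.absdiff(x,y)[r[0]:r[1],r[2]:r[3]]; print(n,(d>40).sum(),d.size)
print(robot.observe()['time']); robot.job_done()
cv2.imwrite('pics/end.png',np.vstack([tt[110:350,60:560]]))
E
```

```text
bowl 852 11880
sauce 1261 7020
tub 0 19125
hood vs k0 0 37800
33.7333
the job is handed in; nothing more can be done
```

View pics/end.png

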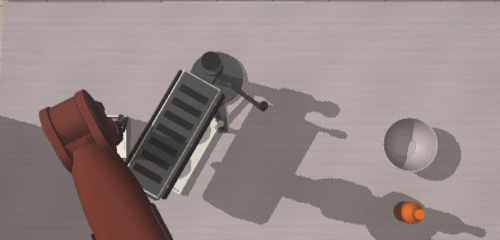

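The hood hangs released and still above the tray at q ≈ 1.30, and the job was handed in at t ≈ 33.7 s. I don't know the verdict, because hand-in reports none.

**What I did:** I pushed the trailing bar slowly over the hump and let the hood swing out to about 1.6 rad and back. Meanwhile I crossed above it to the leading side. I met the leading bar softly near the turning point (about 0.8 rad), led the hood down to 1.30 and backed the finger about 40 mm off the bar.

**Last checks:**
- **Hood angle:** four edge readings from the picture gave 1.285–1.324 rad just before release.
- **Stillness:** pictures over about 8 s after release showed no change in the hood.
- **Forces:** I read the force sensor only at the stops, where it showed about 1 N or less. Contact force during the moves was not recorded.
- **Tub:** the picture showed no change.
- **Bottle and bowl:** the picture comparison did flag changes here. I put them down to the arm's moved shadow, because in the top view both stand at the same pixels as at the start: bowl (470,255), bottle about (469,322).

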